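Lock the specimen case with hasp and pin

TASK

The lid of the blue specimen case is shut: lock it. Swing the steel hasp down flat over its staple, then slide the red-tabbed locking pin, nose first from the lid side, down through the staple's loop until its tab stops against the loop, and let go. Leave the bottle, jar and green slide box on the bench where they are.

Things in the scene. Friction and masses are not known exactly. Their poses are not given: they have to be found in the camera images.
- case: Blue specimen case, 235 deep (x), 260 wide (y), 163 high, heavy, fixed, lid shut. Origin: centre of its underside; z up, x to its back; its front (-x) faces to the robot's right: a wall 68 high, then a flat face sloping back at 35 deg to the horizontal, 165 long, to the flat top. Hasp and staple sit mid-slope. A bail handle lies across the top, 75 behind the origin, 25 high.
- hasp (a joint): Angle of the steel hasp: 0 = shut flat on the slope, pointing down it; grows as its tip swings out and back over the lid (1.57: square off the slope; up to 2.6). Stiff hinge: it stays where left, moves at 0.09 N m. Plate 104 from hinge axis to tip, 46 wide, 3 thick; a slot 64 to 84 from the axis, 26 wide, goes over the staple; plain between hinge and slot.
- hasp_hinge (a point): Middle of the hasp's hinge axis, 4 mm off the sloping face; the axis is parallel to the case's y. In the staple's frame it lies at x = +74, z = -9 mm. The knuckle is 8 in diameter; above it a thin hinge leaf lies on the lid.
- hasp_tip (a point): Middle of the hasp's free edge, 104 mm from the hinge axis, at mid thickness.
- staple: Steel strap staple fixed on the slope. Origin: centre of its hole; x up the slope (to hinge and lid), y along the case's y, z square off the slope (35 deg from vertical). The hole runs along x, 15 wide (y), 15 high (z) over the shut hasp, whose outer face is at z = -7.5 mm. Strap 12 long (x -6 to +6), 4 thick: 23 over the legs, top at z = +11.5 mm. Bare slope at z = -13 mm.
- pin: Locking pin, about 50 g: flat red tab 30 long (x), 22 wide (y), 10 thick (z); from the middle of its +x end a steel shank, 9 in diameter, stands out 30 mm, nose round. Origin: centre of the tab, on the shank's axis; x to the nose. Lies loose on the bench, tab flat, origin 5 mm up. Home: x down the slope, origin at x = +21, z about -2.5 mm in the staple's frame, tab flat on the hasp.
- pin_nose (a point): End of the pin's nose, 45 mm from the pin's origin along its x; at x = -24 mm in the staple's frame when the pin is home.
- oil_bottle: Small amber oil bottle, 38 in diameter, 75 high, upright; origin: centre of its underside. Bystander.
- stain_jar: Glass staining jar with white cap, 56 in diameter, 95 high, upright; origin: centre of its underside. Bystander.
- slide_box: Small closed green slide box, 100 (x) x 85 (y) x 34 high; origin: centre of its underside. Bystander.
Not all that is in view belongs to the job. Several things look just like the pin: the one meant starts farthest to the robot's left.

How it is judged:
By the outcome, as a careful person would: the job done as asked, in the order asked, and still so for the second after the job is handed in, with the robot touching nothing.
It also fails if it takes over 59 s, if anything falls off the work surface, if the arm or the gripper's body presses on something with over 40 N, if the wrist force passes 120 N, or if a joint passes its speed limit or range.

ROBOT

A 7-joint arm with a two-finger parallel gripper is mounted at the origin on the work surface. World frame = base frame: x ahead of the robot, y to its left, z up, the work surface at z = 0. Lengths are in m, angles in rad, forces in N, time in s.
With the tool pointing down it reaches from about 0.4 to 0.75 m from the base axis. Payload 19.5 kg.
Tool frame: the origin (TCP) lies on the mounting face of the last link; the fingertips stand ahead of it and the grasp point (between the pads) lies 155 mm ahead of it (env.tips_ahead is the z of the fingertips in the tool frame, in m); z points along the fingers, y is the line along which they close (so a half turn about z gives the same grasp; the last joint's range is limited). The gripper opens to 85 mm and grips with 20 to 120 N. Pads are 22 mm wide; open, the fingers measure 114 mm over their backs; the gripper's body (76 mm by 85 mm) begins 54 mm behind the grasp point. The pads swing forward as they close: fully open they stand 13 mm farther back than shut.
Start: joints at [-1.381, 0.707, -0.028, 1.485, 0.022, 0.951, -0.075], TCP at [0.132, 0.56, 0.405] pointing down, gripper open.
Joint ranges: [-2.71, 2.71], [-0.32, 2.16], [-1.57, 1.52], [0, 2.45], [-1.46, 4.6], [0, 2.02], [-2.83, 2.83]. Speed limits (rad/s): [1.89, 1.89, 2.57, 2.57, 3.01, 3.01, 3.01].

INTERFACE

Orientations are given as a unit quaternion [x, y, z, w].
In Python, from station import env, cams, job gives the robot as it stands.
- The arm moves only by the tool step_arm, never from a script. Its argument "motion" is a list of rows, each a list of 7 numbers: the gripper's target within -1 to 1 (shut at 1, half-way at 0, fully open at -1), then the shift along the tool's x, y, z in mm, then the turn, a rotation vector about the tool's x, y, z in degrees. A call has exactly 10 rows; each row shifts and turns the commanded pose from where the row before left it, along the tool's axes as they then stand; what a row does not reach is not made up. A row lasts 1/12 s, in which the tool goes at most 41.7 mm and 7.16 degrees, less where a joint would pass 70% of its speed; a pose out of reach is approached as far as the arm can. A call is refused whole if a number of a shift passes 41.7 or a number of a turn 7.16, either way. A call with a gripper value outside its range is refused whole. The fingers move at their own pace and stop on an object; "force" is the grip in N (left out, the last holds). Time passes only in rows, so rows that do not move let the fingers close, or fill a call up. It gives the time, the measured TCP pose, the force, the opening and the grip force at its end, in the units of the state.
- env.sense(): the state, without advancing time (a new reading comes with each control period).
- cams.snapshot(name): name is "scene" or "top" or "wrist"; returns (picture, depth): 400x640x3 uint8, red, green, blue; 400x640 float32, m along the optical axis (not along the pixel's ray), 0 where there is no reading.
- cams.calibration(name): a dict with "fov_y" (degrees; the focal length in pixels is half the picture's height over the tangent of half this angle, whatever the lens; pixels are square), "cx", "cy" (the principal point, pixels), "eye" and "attitude" of the camera in the world; the wrist camera has in their place "tool_from_camera" (4x4, takes a point from camera to tool coordinates, whose origin is the TCP and whose axes are the flange's). Camera axes: x right, y down, z forward; pixel columns grow to the right and rows downward; lengths in m; the calibration is good to about 2 mm. A picture is of the moment at which its call begins: read the wrist's pose just before it. calibration takes no time and is no camera call.
- job.job_done(): hands the job in; it is judged then, once.
Trained networks look in the newest picture that a camera, given by its name, has taken for a name from the list of things; names that differ only in an ending like _2 or _b are one class to them, and where a whole thing is asked for, a point or a joint stands for the part that bears it (a point fixed in the world has none). Each returns a list of dicts, best first, with "conf" (0 to 1); they miss things now and then, are a little off and sometimes report something else, mostly with a low value. They report only what shows in the picture. A call takes as long as a camera call. They do not tell look-alikes from the thing itself.
- cams.masks_of(camera, query): "pixels" (400x640 bool, what is visible of it) and "rect" ([centre column, centre row, width, height] in pixels, round what is visible of it).
The state is a dict: "time_s": time; "joints": joint angles; "dq": joint speeds; "joint_torque": joint torques, N m; "tcp_pos": TCP position; "ee_rot": TCP orientation; "contact_force": force on the tool from outside, world axes, zero at the start; "wrist_torque": the same for the moment, N m; "opening": opening from 0.0 (shut) to 1.0 (fully open); "grasp_force": force on a finger pad.
Only numpy, scipy, OpenCV 4.12 (cv2) and the standard library are available. Lean on these libraries where they do the work, as an engineer would, in place of code of your own. Each camera call takes 0.05 s, during which the arm holds its last target. There are 200 camera calls.

## Working session

There is one attempt and no reset: what is moved stays moved. The work goes in short steps, Python scripts to look and compute and a tool call to move; the robot and the scene stay as the last step left them, time stands still between calls to the robot, and variables do not carry over. Pictures are saved under pics/ and viewed, at most 10 in all, crops included, and the job is handed in when it is done.

Besides the shell and the picture viewer there is one more tool, called after "Request:" in YAML: its name, and indented under it one key for each argument. step_arm: Moves the arm, as the interface text tells. Its arguments: {"type":"object","properties":{"motion":{"type":"array"},"force":{"type":"number"}},"required":["motion"]}

```bash
ls; mkdir -p pics; cat > h.py <<'E'
import numpy as np, cv2
from scipy.spatial.transform import Rotation as R
from station import env,cams,job
def K(n):
    c=cams.calibration(n); f=200/np.tan(np.radians(c["fov_y"])/2); return f,c["cx"],c["cy"],c
def pose(s=None):
    s=s or env.sense(); T=np.eye(4); T[:3,:3]=R.from_quat(s["ee_rot"]).as_matrix(); T[:3,3]=s["tcp_pos"]; return T
def camT(n,tool=None):
    c=cams.calibration(n)
    if "tool_from_camera" in c: return (pose() if tool is None else tool)@np.array(c["tool_from_camera"])
    T=np.eye(4); a=np.array(c["attitude"]); T[:3,:3]=a if a.shape==(3,3) else R.from_quat(a).as_matrix(); T[:3,3]=c["eye"]; return T
def cloud(n,d,T):
    f,cx,cy,_=K(n); v,u=np.mgrid[:400,:640]
    P=np.stack([(u-cx)/f*d,(v-cy)/f*d,d],-1); return P@T[:3,:3].T+T[:3,3]
def snap(n):
    T=camT(n); p,d=cams.snapshot(n); return p,d,cloud(n,d,T),T
def save(p,name): cv2.imwrite("pics/"+name,cv2.cvtColor(p,cv2.COLOR_RGB2BGR))
E
python3 - <<'E'
from h import *
print(env.sense(), env.tips_ahead)
for n in("scene","top","wrist"):
    print(n,cams.calibration(n))
    p,d,C,T=snap(n); save(p,n+"0.png"); np.savez("/tmp/"+n+"0.npz",p=p,d=d,C=C,T=T)
    for q in("pin","hasp","staple","case"):
        for m in cams.masks_of(n,q):
            k=m["pixels"]&(d>0); print(q,round(m["conf"],2),np.round(m["rect"]),np.round(np.median(C[k],0),3) if k.any() else None)
E
```

```text
pics
{'time_s': 0.0, 'joints': array([-1.38072142,  0.70706798, -0.02761038,  1.48495765,  0.02200731,
        0.95088323, -0.075532  ]), 'dq': array([-0.00071169, -0.00080531,  0.00026123, -0.00140613, -0.00061282,
        0.00025753,  0.00111388]), 'joint_torque': array([ 7.63535936e-04, -8.83231258e+01,  1.23457365e+00, -2.36156774e+01,
        1.68309681e-02,  6.90436267e-03, -1.85291987e-05]), 'tcp_pos': array([0.1320639 , 0.55956441, 0.40425728]), 'ee_rot': array([ 1.15644815e-01,  9.93290501e-01, -5.05306910e-04, -3.82530697e-05]), 'contact_force': array([0.34653593, 0.73273426, 1.02651822]), 'wrist_torque': array([ 0.01790481, -0.02572207, -0.01196739]), 'grasp_force': 0.0, 'opening': 1.0026153570552614} 0.1734
scene {'fov_y': 50.74684864691237, 'cx': 319.8035037547002, 'cy': 201.54407265633353, 'eye': array([ 1.15926144, -0.42277081,  0.91082352]), 'attitude': array([ 0.82042908,  0.44777568, -0.17497584, -0.30947782])}
pin 0.65 [224. 323.  17.  19.] [ 0.672 -0.391  0.01 ]
pin 0.64 [164. 340.  24.  12.] [ 0.63  -0.508  0.01 ]
pin 0.56 [257. 292.  22.   6.] [ 0.644 -0.278  0.
[... 506 characters left out ...]
.  10.  20.] [ 0.416 -0.374  0.01 ]
pin 0.41 [464. 180.  13.  15.] [ 0.628 -0.506  0.009]
hasp 0.62 [306. 190.  20.  20.] [ 0.561 -0.018  0.181]
staple 0.46 [320. 194.   5.  15.] [ 0.569 -0.059  0.095]
case 0.7 [289. 202.  97. 101.] [0.545 0.034 0.155]
wrist {'fov_y': 65.85593191856982, 'cx': 317.1018912538344, 'cy': 200.56764446024164, 'tool_from_camera': array([[ 1.03770317e-03, -9.59833229e-01, -2.80569237e-01,
         7.10334264e-02],
       [ 9.99999455e-01,  9.64772638e-04,  3.98054228e-04,
         2.52795923e-04],
       [-1.11380152e-04, -2.80569497e-01,  9.59833707e-01,
         3.04903318e-02],
       [ 0.00000000e+00,  0.00000000e+00,  0.00000000e+00,
         1.00000000e+00]])}
```

```bash
python3 - <<'E'
from h import *
a=np.load("/tmp/scene0.npz")["p"]; b=np.load("/tmp/top0.npz")["p"]
x=cv2.resize(a[80:380,120:520],(800,600),interpolation=cv2.INTER_CUBIC); save(x,"a1.png")
x=cv2.resize(b[100:300,230:496],(798,600),interpolation=cv2.INTER_CUBIC); save(x,"a2.png")
E
```

```text
(no output)
```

View pics/a1.png

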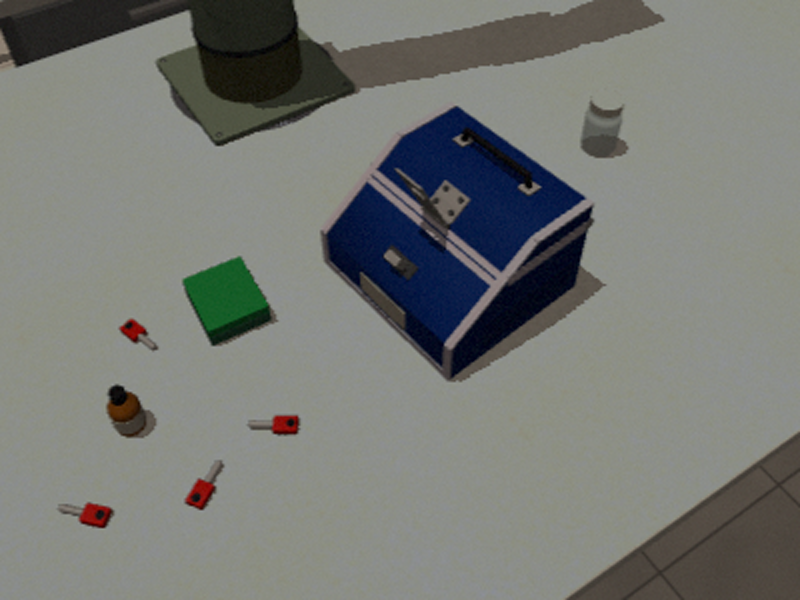

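View pics/a2.png

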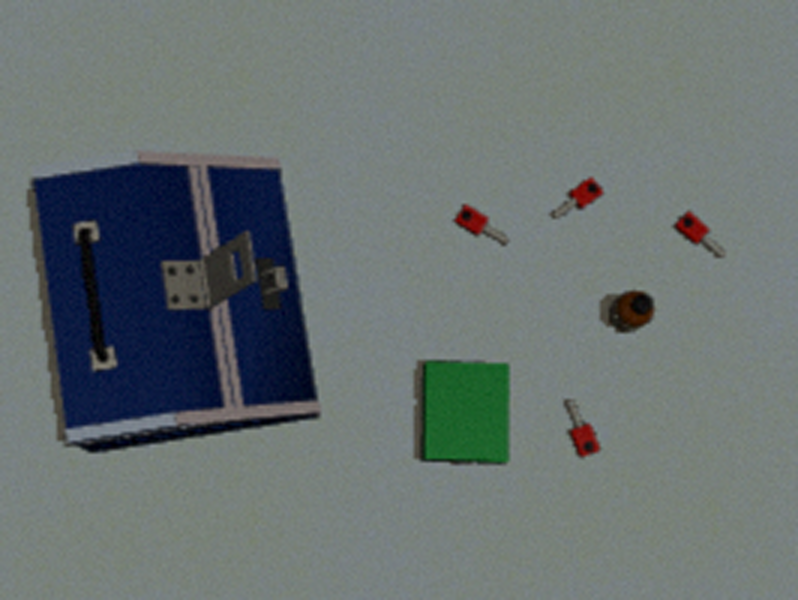

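View pics/top0.png

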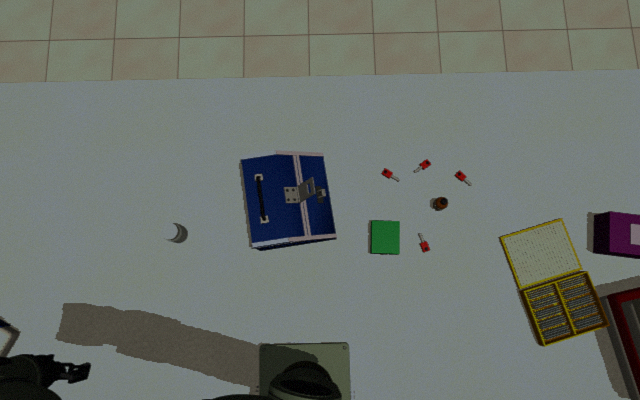

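Pin look-alikes (top picture px): (389,173), (422,166), (462,178) and (424,243). Image left is the robot's left (+y), so the pin meant is (389,173), which has the largest y (about -0.28). The enlarged top crop confirms it as the leftmost, with its tab at crop (470,218) and its nose at (507,243). The hasp stands open above the staple, at crop (235,265) and (275,280).

```bash
python3 - <<'E'
from h import *
for n in("top","scene"):
    z=np.load(f"/tmp/{n}0.npz"); p,d,C=z["p"].astype(int),z["d"],z["C"]
    blue=(p[...,2]>p[...,0]+40)&(p[...,2]>p[...,1]+30)&(d>0)
    N=np.zeros_like(C); dx=np.roll(C,-2,1)-np.roll(C,2,1); dy=np.roll(C,-2,0)-np.roll(C,2,0); N=np.cross(dy,dx); N/=np.linalg.norm(N,axis=-1,keepdims=True)+1e-9; N*=np.sign(N[...,2:])
    k=blue&(abs(N[...,2]-.82)<.12)&(abs(C[...,0]-.56)<.2)&(C[...,1]<.05)&(C[...,2]>.06)
    X=C[k]
    for i in range(5):
        c=np.median(X,0); n_=np.linalg.svd(X-X.mean(0),full_matrices=False)[2][2]; n_*=np.sign(n_[2]); r=(X-X.mean(0))@n_; X=X[abs(r)<max(.003,2*r.std())]
    print(n,len(X),"normal",n_.round(3),"tilt",np.degrees(np.arccos(n_[2])),"yaw",np.degrees(np.arctan2(-n_[1],-n_[0])),"pt",X.mean(0).round(4), r.std())
    h=-n_.copy();h[2]=0;h/=np.linalg.norm(h)   # case x
    sx=h*np.cos(np.radians(35))+np.array([0,0,np.sin(np.radians(35))]); sz=-h*np.sin(np.radians(35))+np.array([0,0,np.cos(np.radians(35))]); sy=np.cross(sz,sx)
    off=(X.mean(0))@sz
    Q=np.stack([C@sx,C@sy,C@sz-off],-1)
    ok=(d>0)&(abs(C[...,0]-.56)<.1)&(abs(C[...,1]+.02)<.12)&(Q[...,2]>.012)&(C[...,2]>.07)&(p.max(-1)-p.min(-1)<45)
    st=ok&(Q[...,2]<.03)
    print("sx",sx.round(3),"sy",sy.round(3),"sz",sz.round(3),"off",off)
    for v,u in np.argwhere(ok)[::3 if n=="scene" else 1]: print((u,v),(Q[v,u]*1000).round().astype(int).tolist(),end=";")
    print()
    # pins
    red=(p[...,0]>120)&(p[...,1]<80)&(p[...,2]<80)&(abs(C[...,1]+.278)<.05)&(abs(C[...,0]-.643)<.05)
    print("tab",C[red].mean(0).round(4),red.sum())
E
```

```text
top 1214 normal [ 0.077 -0.568  0.82 ] tilt 34.94497400413212 yaw 97.69777886446464 pt [ 0.5591 -0.0094  0.1225] 0.0016557698575127469
sx [-0.11   0.812  0.574] sy [-0.991 -0.134  0.   ] sz [ 0.077 -0.568  0.819] off 0.1486401443936849
(np.int64(311), np.int64(177)) [38, -576, 105];(np.int64(312), np.int64(177)) [35, -576, 105];(np.int64(310), np.int64(178)) [33, -577, 93];(np.int64(311), np.int64(178)) [34, -575, 98];(np.int64(312), np.int64(178)) [37, -573, 106];(np.int64(308), np.int64(179)) [33, -577, 83];(np.int64(309), np.int64(179)) [33, -576, 87];(np.int64(310), np.int64(179)) [36, -573, 96];(np.int64(311), np.int64(179)) [35, -572, 99];(np.int64(312), np.int64(179)) [35, -571, 104];(np.int64(313), np.int64(179)) [35, -570, 107];(np.int64(307), np.int64(180)) [31, -576, 75];(np.int64(308), np.int64(180)) [33, -574, 81];(np.int64(309), np.int64(180)) [33, -573, 86];(np.int64(310), np.int64(180)) [35, -571, 93];(np.int64(311), np.int64(180)) [36, -569, 100];(np.int64(312), np.int64(180)) [37, -568, 105];(np.int64(313), np.int64(180)) [36, -567, 109];(np.int64(305), np.int64(181
[... 15124 characters left out ...]
546, 26];(np.int64(316), np.int64(206)) [-48, -550, 22];(np.int64(314), np.int64(207)) [-53, -548, 24];(np.int64(317), np.int64(207)) [-48, -554, 22];(np.int64(314), np.int64(208)) [-54, -553, 28];(np.int64(317), np.int64(208)) [-49, -557, 24];(np.int64(314), np.int64(209)) [-56, -553, 25];(np.int64(317), np.int64(209)) [-51, -559, 24];(np.int64(314), np.int64(210)) [-59, -553, 22];(np.int64(318), np.int64(210)) [-51, -563, 24];(np.int64(321), np.int64(210)) [-48, -563, 12];(np.int64(317), np.int64(211)) [-55, -563, 24];(np.int64(320), np.int64(211)) [-51, -566, 19];(np.int64(317), np.int64(212)) [-57, -566, 27];(np.int64(318), np.int64(213)) [-58, -565, 18];
tab [ 0.6447 -0.2744  0.0103] 61
```

```bash
cat >> h.py <<'E'
a=np.radians(35); yw=np.radians(97.6); hx=np.array([np.cos(yw),np.sin(yw),0]); zz=np.array([0,0,1.])
def Sframe(o):
    T=np.eye(4); T[:3,0]=hx*np.cos(a)+zz*np.sin(a); T[:3,2]=-hx*np.sin(a)+zz*np.cos(a); T[:3,1]=np.cross(T[:3,2],T[:3,0]); T[:3,3]=o; return T
O=np.array([.568,-.0622,.1008])
def slope_pose(x,y,z,ahead=.1734):  # tool x up slope, z into slope; point `ahead` at staple coords (mm)
    S=Sframe(O); T=S.copy(); T[:3,1]=-S[:3,1]; T[:3,2]=-S[:3,2]
    T[:3,3]=(S@[x/1e3,y/1e3,z/1e3,1])[:3]-ahead*T[:3,2]; return T
def down_pose(p,ang):  # tool down, tool x at heading ang (rad), TCP at p
    T=np.eye(4); x=np.array([np.cos(ang),np.sin(ang),0]); T[:3,0]=x; T[:3,2]=-zz; T[:3,1]=np.cross(-zz,x); T[:3,3]=p; return T
def rows(T,n=None,start=None):
    r=np.linalg.inv(pose() if start is None else start)@T; w=R.from_matrix(r[:3,:3]).as_rotvec(); t=r[:3,3]*1e3
    m=n or int(max(np.ceil(np.linalg.norm(t)/40),np.ceil(np.degrees(np.linalg.norm(w))/6.8),1))
    A=sum(R.from_rotvec(w/m*k).as_matrix() for k in range(m)); d=np.linalg.solve(A,t)
    print(m,"rows of",np.round(d,1).tolist(),np.round(np.degrees(w/m),2).tolist(),"| total",t.round(1),np.degrees(w).round(1))
E
python3 - <<'E'
from h import *
w=down_pose([.46,.22,.45],np.radians(120)); t=slope_pose(118,0,130)
print(w[:3,3],t[:3,3]); rows(w); rows(t,start=w)
E
```

```text
[0.46 0.22 0.45] [ 0.57823177 -0.13888356  0.41701275]
12 rows of [-39.7, -7.9, -3.8] [-0.0, 0.0, 3.89] | total [-397.2 -255.2  -45.3] [-0.   0.  46.7]
10 rows of [-38.0, -1.3, -7.3] [-0.68, 3.45, 2.17] | total [-369.9  -77.1   33. ] [-6.8 34.5 21.7]
```

Request:
step_arm:
  motion:
    - [1,-39.7,-7.9,-3.8,0,0,3.9]
    - [1,-39.7,-7.9,-3.8,0,0,3.9]
    - [1,-39.7,-7.9,-3.8,0,0,3.9]
    - [1,-39.7,-7.9,-3.8,0,0,3.9]
    - [1,-39.7,-7.9,-3.8,0,0,3.9]
    - [1,-39.7,-7.9,-3.8,0,0,3.9]
    - [1,-39.7,-7.9,-3.8,0,0,3.9]
    - [1,-39.7,-7.9,-3.8,0,0,3.9]
    - [1,-39.7,-7.9,-3.8,0,0,3.9]
    - [1,-39.7,-7.9,-3.8,0,0,3.9]
  force: 20

```text
time_s: 1.58
tcp_pos: [0.4278, 0.2918, 0.4429]
ee_rot: [0.442, 0.897, 0.0, 0.0]
contact_force: [0.9, -0.1, 0.3]
opening: 0.003
grasp_force: 0.0
```

Request:
step_arm:
  motion:
    - [1,-39.7,-7.9,-3.8,0,0,3.9]
    - [1,-39.7,-7.9,-3.8,0,0,3.9]
    - [1,-38,-1.3,-7.3,-0.7,3.5,2.2]
    - [1,-38,-1.3,-7.3,-0.7,3.5,2.2]
    - [1,-38,-1.3,-7.3,-0.7,3.5,2.2]
    - [1,-38,-1.3,-7.3,-0.7,3.5,2.2]
    - [1,-38,-1.3,-7.3,-0.7,3.5,2.2]
    - [1,-38,-1.3,-7.3,-0.7,3.5,2.2]
    - [1,-38,-1.3,-7.3,-0.7,3.5,2.2]
    - [1,-38,-1.3,-7.3,-0.7,3.5,2.2]

```text
time_s: 2.42
tcp_pos: [0.5658, -0.0688, 0.4421]
ee_rot: [0.611, 0.752, 0.164, -0.185]
contact_force: [1.0, 0.1, -0.2]
opening: -0.003
grasp_force: 0.0
```

```bash
python3 - <<'E'
from h import *
s=env.sense(); print(s["time_s"],s["joints"].round(2),pose().round(3)); rows(slope_pose(118,0,130))
E
```

```text
2.4167 [ 0.17  0.71  0.    1.39 -0.5   1.26  0.59] [[-0.186  0.98  -0.078  0.566]
 [ 0.858  0.2    0.472 -0.069]
 [ 0.478  0.021 -0.878  0.442]
 [ 0.     0.     0.     1.   ]]
2 rows of [-37.1, -0.5, -7.0] [-0.53, 3.19, 1.99] | total [-74.4  -2.4 -12. ] [-1.1  6.4  4. ]
```

Request:
step_arm:
  motion:
    - [1,-37.1,-0.5,-7,-0.5,3.2,2]
    - [1,-37.1,-0.5,-7,-0.5,3.2,2]
    - [1,0,0,0,0,0,0]
    - [1,0,0,0,0,0,0]
    - [1,0,0,0,0,0,0]
    - [1,0,0,0,0,0,0]
    - [1,0,0,0,0,0,0]
    - [1,0,0,0,0,0,0]
    - [1,0,0,0,0,0,0]
    - [1,0,0,0,0,0,0]

```text
time_s: 3.25
tcp_pos: [0.5781, -0.1365, 0.4171]
ee_rot: [0.628, 0.719, 0.196, -0.226]
contact_force: [0.6, -0.9, 1.0]
opening: 0.004
grasp_force: 0.0
```

```bash
python3 - <<'E'
from h import *
p,d,C,T=snap("wrist"); save(p,"w1.png"); np.savez("/tmp/w1.npz",p=p,d=d,C=C)
Si=np.linalg.inv(Sframe(O)); Q=(C@Si[:3,:3].T+Si[:3,3])*1e3
for q in("hasp","staple"):
    for m in cams.masks_of("wrist",q):
        k=m["pixels"]&(d>0); print(q,round(m["conf"],2),np.round(m["rect"]),np.percentile(Q[k],[2,50,98],axis=0).round(1).tolist() if k.any() else None)
rows(slope_pose(118,0,130)); t=np.linalg.inv(Sframe(O))@pose()@[0,0,.1734,1]; print(t*1e3)
E
```

```text
hasp 0.74 [313. 250.  74.  44.] [[76.8, -21.0, -9.5], [81.0, 8.5, 15.8], [93.5, 24.6, 93.2]]
1 rows of [-1.7, -0.2, -1.3] [-0.2, 0.15, 0.04] | total [-1.7 -0.2 -1.3] [-0.2  0.2  0. ]
[1.19264064e+02 4.18123995e-01 1.28733843e+02 1.00000000e+03]
```

View pics/w1.png

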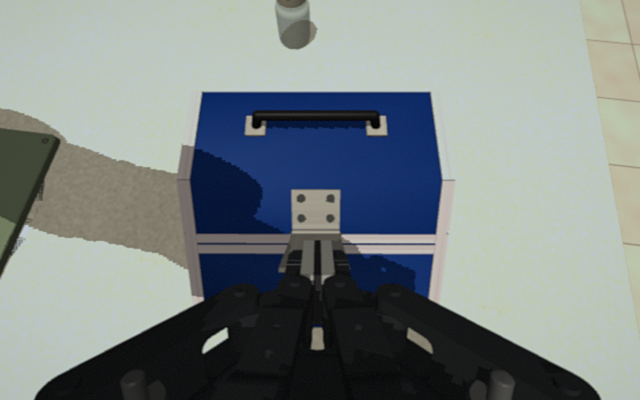

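The wrist picture shows the hasp ahead of the shut fingers, at about (313,250), with its tip near staple x 93, z 93. The staple is hidden behind the fingers. The way down on the lid side is clear.

Request:
step_arm:
  motion:
    - [1,0,0,40,0,0,0]
    - [1,0,0,39,0,0,0]
    - [1,-12,0,0,0,0,0]
    - [1,-11,0,0,0,0,0]
    - [1,-8,0,-1,0,0,0]
    - [1,-8.5,0,-2,0,0,0]
    - [1,-7.5,0,2.5,0,0,0]
    - [1,-7.5,0,3,0,0,0]
    - [1,-6.4,0,4.4,0,0,0]
    - [1,-6.4,0,4.4,0,0,0]

```text
time_s: 4.23
tcp_pos: [0.5783, -0.1408, 0.3037]
ee_rot: [0.628, 0.718, 0.196, -0.226]
contact_force: [0.5, 0.0, 1.0]
opening: -0.004
grasp_force: 0.6
```

Request:
step_arm:
  motion:
    - [1,-4.4,0,6,0,0,0]
    - [1,-4.4,0,6,0,0,0]
    - [1,-2.5,0,6.7,0,0,0]
    - [1,-2.5,0,6.7,0,0,0]
    - [1,-1,0,6,0,0,0]
    - [1,-1,0,6,0,0,0]
    - [1,-1,0,4,0,0,0]
    - [1,0,0,2,0,0,0]
    - [1,0,0,2,0,0,0]
    - [1,0,0,1,0,0,0]

```text
time_s: 5.07
tcp_pos: [0.5765, -0.1277, 0.2566]
ee_rot: [0.628, 0.718, 0.196, -0.226]
contact_force: [-0.9, -1.5, 0.6]
opening: 0.001
grasp_force: 0.6
```

```bash
python3 - <<'E'
from h import *
print((np.linalg.inv(Sframe(O))@pose()@[0,0,.1734,1]*1e3).round(1))
p,d,C,T=snap("scene"); Si=np.linalg.inv(Sframe(O)); Q=(C@Si[:3,:3].T+Si[:3,3])*1e3
x=cv2.resize(p[130:270,240:440],(800,560),interpolation=cv2.INTER_CUBIC); save(x,"s2.png")
E
```

```text
[ 3.48e+01  9.00e-01 -7.90e+00  1.00e+03]
```

View pics/s2.png

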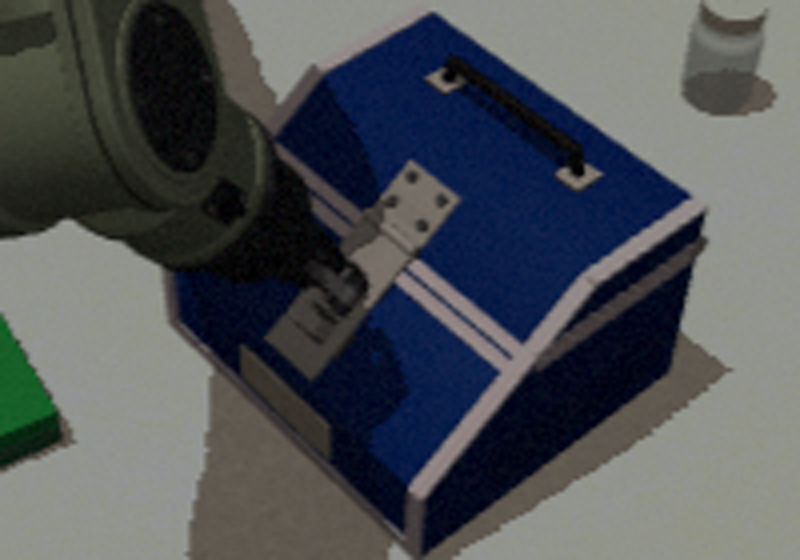

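The hasp plate lies almost flat over the staple, at about (310,330), with the fingertips on it at (345,285). I'll press a little more and read the force.

Request:
step_arm:
  motion:
    - [1,0,0,1,0,0,0]
    - [1,0,0,1,0,0,0]
    - [1,0,0,1,0,0,0]
    - [1,0,0,0,0,0,0]
    - [1,0,0,0,0,0,0]
    - [1,0,0,0,0,0,0]
    - [1,0,0,0,0,0,0]
    - [1,0,0,0,0,0,0]
    - [1,0,0,0,0,0,0]
    - [1,0,0,0,0,0,0]

```text
time_s: 5.95
tcp_pos: [0.5763, -0.1273, 0.256]
ee_rot: [0.628, 0.718, 0.197, -0.225]
contact_force: [-6.5, -14.0, 30.4]
opening: 0.001
grasp_force: 15.8
```

```bash
python3 - <<'E'
from h import *
print((np.linalg.inv(Sframe(O))@pose()@[0,0,.1734,1]*1e3).round(1))
E
```

```text
[ 3.47e+01  7.00e-01 -8.60e+00  1.00e+03]
```

Request:
step_arm:
  motion:
    - [1,0,0,-4,0,0,0]
    - [1,0,0,-30,0,0,0]
    - [-1,-10,0,-40,0,0,0]
    - [-1,-25,0,-35,0,0,0]
    - [-1,0,0,0,0,0,0]
    - [-1,0,0,0,0,0,0]
    - [-1,0,0,0,0,0,0]
    - [-1,0,0,0,0,0,0]
    - [-1,0,0,0,0,0,0]
    - [-1,0,0,0,0,0,0]

```text
time_s: 6.78
tcp_pos: [0.5886, -0.2144, 0.323]
ee_rot: [0.628, 0.719, 0.196, -0.227]
contact_force: [-0.4, -0.3, -0.0]
opening: 1.002
grasp_force: 0.0
```

```bash
sed -i 's/^O=.*/O=np.array([.568,-.0622,.1008])-.001*(-hx*np.sin(a)+zz*np.cos(a))/' h.py
python3 - <<'E'
from h import *
p,d,C,T=snap("wrist"); Si=np.linalg.inv(Sframe(O)); Q=(C@Si[:3,:3].T+Si[:3,3])*1e3
np.savez("/tmp/w2.npz",p=p,d=d,Q=Q); save(p,"w2.png")
for q in("hasp","staple"):
    for m in cams.masks_of("wrist",q):
        k=m["pixels"]&(d>0); print(q,round(m["conf"],2),np.round(m["rect"]),np.percentile(Q[k],[2,50,98],axis=0).round(1).tolist() if k.any() else None)
b=(abs(Q[...,0])<12)&(abs(Q[...,1])<20)&(Q[...,2]>7)&(Q[...,2]<16)
print(b.sum(),Q[b].min(0).round(1),Q[b].max(0).round(1),np.percentile(Q[b],[3,50,97],axis=0).round(1).tolist())
b=(abs(Q[...,0]-30)<12)&(abs(Q[...,1])<18)&(abs(Q[...,2])<25); X=Q[b]; print("hasp z",np.percentile(X[:,2],[10,50,90]), np.polyfit(X[:,0],X[:,2],1))
s=(abs(Q[...,0]-30)<12)&(abs(Q[...,1])>35)&(abs(Q[...,1])<60); print("slope z",np.percentile(Q[s][:,2],[10,50,90]),np.polyfit(Q[s][:,0],Q[s][:,2],1),np.polyfit(Q[s][:,1],Q[s][:,2],1))
h=(abs(Q[...,0]-25)<25)&(Q[...,2]>-10.5)&(Q[...,2]<0); print("hasp y",np.percentile(Q[h][:,1],[2,98]))
E
```

```text
hasp 0.92 [316. 167.  67. 130.] [[-27.1, -20.3, -8.6], [35.8, 2.4, -7.2], [77.3, 24.2, -4.7]]
staple 0.66 [318. 202.  63.  30.] [[-5.7, -23.6, -11.9], [3.5, 1.6, 7.9], [9.4, 27.1, 12.8]]
453 [-4.7 -9.6  7.1] [ 7.2 13.2 13.4] [[-4.3, -8.8, 10.1], [1.5, 2.1, 11.6], [6.9, 13.0, 12.8]]
hasp z [-8.06226122 -7.23498792 -6.40228325] [-2.82600539e-03 -7.14371492e+00]
slope z [-13.43739048 -12.26537774 178.57780966] [ -8.02847622 263.3040693 ] [-0.07895717 53.0572724 ]
hasp y [-118.75241809  127.53628547]
```

View pics/w2.png

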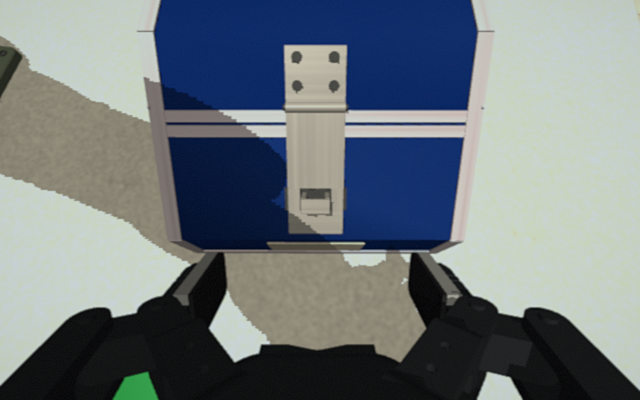

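The hasp now lies flat with the staple up through its slot, the staple at about (316,202) and the hasp at (316,167). Next I go to the pin.

```bash
echo 'O=O+Sframe(O)[:3,:3]@[.0013,.002,0]' >> h.py
python3 - <<'E'
from h import *
rows(down_pose([.644,-.275,.29],np.radians(56)),n=8)
E
```

```text
8 rows of [-7.3, 8.7, 1.5] [-1.6, -4.15, 5.05] | total [-74.   46.9 -11.3] [-12.8 -33.2  40.4]
```

Request:
step_arm:
  motion:
    - [-1,-7.3,8.7,1.5,-1.6,-4.1,5]
    - [-1,-7.3,8.7,1.5,-1.6,-4.1,5]
    - [-1,-7.3,8.7,1.5,-1.6,-4.1,5]
    - [-1,-7.3,8.7,1.5,-1.6,-4.1,5]
    - [-1,-7.3,8.7,1.5,-1.6,-4.2,5.1]
    - [-1,-7.3,8.7,1.5,-1.6,-4.2,5.1]
    - [-1,-7.3,8.7,1.5,-1.6,-4.2,5.1]
    - [-1,-7.3,8.7,1.5,-1.6,-4.2,5.1]
    - [-1,0,0,0,0,0,0]
    - [-1,0,0,0,0,0,0]

```text
time_s: 7.77
tcp_pos: [0.6444, -0.2746, 0.2896]
ee_rot: [0.882, 0.47, 0.0, -0.001]
contact_force: [-0.3, 0.6, 0.8]
opening: 1.001
grasp_force: 0.0
```

```bash
cat > pin.py <<'E'
from h import *
import sys
p,d,C,T=snap("wrist"); save(p,sys.argv[1])
best=None
for m in cams.masks_of("wrist","pin"):
    k=m["pixels"]&(d>0); print(round(m["conf"],2),np.round(m["rect"]),np.median(C[k],0).round(4))
P=p.astype(int); near=(np.hypot(C[...,0]-.644,C[...,1]+.275)<.06)&(d>0)
red=near&(P[...,0]>P[...,1]+50)&(P[...,0]>P[...,2]+50)&(C[...,2]>.007); red=cv2.morphologyEx(red.astype(np.uint8),cv2.MORPH_CLOSE,np.ones((9,9)))>0
X=C[red&near]; (cx,cy),wh,an=cv2.minAreaRect((X[:,:2]*1e4).astype(np.float32)); print("tab",cx/1e4,cy/1e4,np.array(wh)/10,an,X[:,2].mean())
sh=near&~red&(C[...,2]>.0045)&(C[...,2]<.02); Y=C[sh]; c=np.array([cx,cy])/1e4
Y=Y[(np.hypot(*(Y[:,:2]-c).T)>.018)&(np.hypot(*(Y[:,:2]-c).T)<.05)]
v=Y[:,:2].mean(0)-c; print("shank",len(Y),Y.mean(0),"pin x heading",np.degrees(np.arctan2(v[1],v[0])),"nose",np.hypot(*(Y[:,:2]-c).T).max())
s=env.sense(); print(s["joints"].round(2),s["tcp_pos"])
E
python3 pin.py w3.png
```

```text
0.68 [314. 209.  28.  66.] [ 0.6428 -0.2741  0.01  ]
0.58 [4. 5. 7. 8.] [ 0.5783 -0.0797  0.0777]
0.57 [389. 283.  37.  27.] [ 0.6598 -0.3764  0.0094]
tab 0.6594517578125 -0.2798398193359375 [29.55371704 54.92714233] 57.55793762207031 0.011729579158169192
shank 390 [ 0.63313391 -0.2881692   0.00903799] pin x heading -162.43784804797775 nose 0.0477539048060358
[ 0.2   1.09  0.45  1.07 -0.45  1.08  0.06] [ 0.6441665  -0.27494149  0.2901241 ]
```

View pics/w3.png

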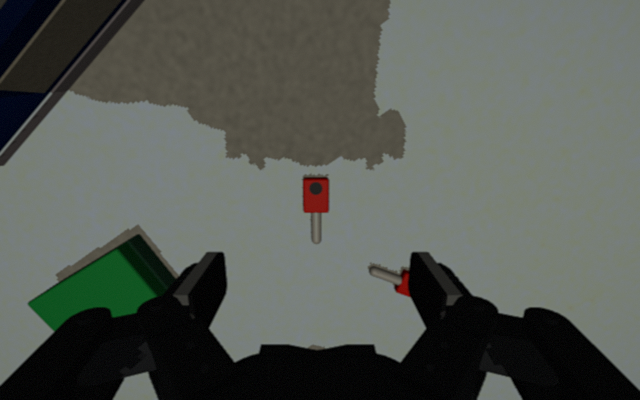

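The aligned view shows the pin meant with its tab at (316,195) and nose at (316,242). The neighbouring look-alike at (400,283) lies clear of it and farther right. I'll compute its exact pose.

```bash
cat > pin2.py <<'E'
from h import *
p,d,C,T=snap("wrist"); P=p.astype(int)
m=max((m for m in cams.masks_of("wrist","pin") if 280<m["rect"][0]<350),key=lambda m:m["conf"]); k=m["pixels"]&(d>0)
red=k&(P[...,0]>P[...,1]+50)&(P[...,0]>P[...,2]+50); X=C[red]
Z=np.linalg.inv(pose()); loc=lambda x:(Z[:3,:3]@x+Z[:3,3])*1e3
(cx,cy),wh,an=cv2.minAreaRect((X[:,:2]*1e4).astype(np.float32)); print("tab",np.array([cx,cy])/1e4,np.array(wh)/10,an,np.median(X[:,2]))
sh=k&~red&(P.max(-1)-P.min(-1)<40)&(C[...,2]>.004); Y=C[sh]
v=Y[:,:2].mean(0)-np.array([cx,cy])/1e4; 
A=C[k&(C[...,2]>.005)][:,:2]; pc=np.linalg.svd(A-A.mean(0),full_matrices=False)[2][0]; pc*=np.sign(pc@v)
pr=A@pc; print("heading v",np.degrees(np.arctan2(v[1],v[0])),"pca",np.degrees(np.arctan2(pc[1],pc[0])),"extent",np.ptp(pr),"nose",np.hypot(*(A-np.array([cx,cy])/1e4).T).max(),"shank z top",np.percentile(Y[:,2],95))
print("tab in tool",loc(np.array([cx/1e4,cy/1e4,.005])),"shank in tool",loc(Y.mean(0)))
E
python3 pin2.py
```

```text
tab [ 0.64501875 -0.27089583] [29.98890076 20.69790344] 58.04895782470703 0.010175223093850924
heading v -121.98862485486285 pca -122.65901204726721 extent 0.0591987473658801 nose 0.04420705623840675 shank z top 0.010905070803825346
tab in tool [  3.44342012  -1.26109597 285.3724848 ] shank in tool [-14.40793877  -0.65020245 281.25775111]
```

```bash
python3 - <<'E'
from h import *
h=np.radians(57.8); c=np.array([.64502,-.2709]); p=c+.003*np.array([np.cos(h),np.sin(h)])
w=down_pose([*p,.25],h); rows(w,n=2); rows(down_pose([*p,.176],h),n=4,start=w)
E
```

```text
2 rows of [3.5, -0.8, 20.2] [-0.04, -0.07, -0.88] | total [ 7.  -1.7 40.4] [-0.1 -0.1 -1.8]
4 rows of [0.0, 0.0, 18.5] [0.0, 0.0, -0.0] | total [ 0.  0. 74.] [ 0.  0. -0.]
```

Request:
step_arm:
  motion:
    - [0,3.5,-0.8,20.2,0,0,-0.9]
    - [0,3.5,-0.8,20.2,0,0,-0.9]
    - [0,0,0,25,0,0,0]
    - [0,0,0,22,0,0,0]
    - [0,0,0,12,0,0,0]
    - [0,0,0,8,0,0,0]
    - [0,0,0,7,0,0,0]
    - [0,0,0,0,0,0,0]
    - [0,0,0,0,0,0,0]
    - [0,0,0,0,0,0,0]

```text
time_s: 8.8
tcp_pos: [0.6471, -0.2686, 0.1767]
ee_rot: [0.876, 0.483, 0.0, -0.0]
contact_force: [0.4, -0.1, 0.2]
opening: 0.501
grasp_force: 0.0
```

Request:
step_arm:
  motion:
    - [1,0,0,0,0,0,0]
    - [1,0,0,0,0,0,0]
    - [1,0,0,0,0,0,0]
    - [1,0,0,0,0,0,0]
    - [1,0,0,0,0,0,0]
    - [1,0,0,0,0,0,0]
    - [1,0,0,0,0,0,0]
    - [1,0,0,0,0,0,0]
    - [1,0,0,0,0,0,0]
    - [1,0,0,0,0,0,0]
  force: 40

```text
time_s: 9.63
tcp_pos: [0.647, -0.2685, 0.1765]
ee_rot: [0.876, 0.483, 0.0, -0.0]
contact_force: [-1.3, 0.4, 7.4]
opening: 0.244
grasp_force: 39.3
```

```bash
python3 - <<'E'
from h import *
print(pose().round(4))
# home in tool terms: tool point of pin origin = (-3, 0, TCPz-.005) 
def pinpose(x,y,z,off):  # pin origin at staple coords; off = pin origin in tool frame (m)
    T=slope_pose(x,y,z,0); T[:3,3]-=T[:3,:3]@off; return T
off=np.array([-.003,0,pose()[2,3]-.005])
up=pose(); up[2,3]+=.10; rows(up)
t=pinpose(58,0,60,off); rows(t,start=up); 
E
```

```text
[[ 5.333e-01  8.459e-01  4.000e-04  6.470e-01]
 [ 8.459e-01 -5.333e-01  6.000e-04 -2.685e-01]
 [ 7.000e-04  0.000e+00 -1.000e+00  1.765e-01]
 [ 0.000e+00  0.000e+00  0.000e+00  1.000e+00]]
3 rows of [0.0, 0.0, -33.3] [-0.0, -0.0, -0.0] | total [   0.1    0.  -100. ] [-0. -0. -0.]
8 rows of [14.4, -13.2, -2.0] [1.52, 4.19, -4.82] | total [  68.8 -126.4  -48.8] [ 12.2  33.5 -38.6]
```

Request:
step_arm:
  motion:
    - [1,0,0,-20,0,0,0]
    - [1,0,0,-40,0,0,0]
    - [1,0,0,-40,0,0,0]
    - [1,14.4,-13.2,-2,1.5,4.2,-4.8]
    - [1,14.4,-13.2,-2,1.5,4.2,-4.8]
    - [1,14.4,-13.2,-2,1.5,4.2,-4.8]
    - [1,14.4,-13.2,-2,1.5,4.2,-4.8]
    - [1,14.4,-13.2,-2,1.5,4.2,-4.8]
    - [1,14.4,-13.2,-2,1.5,4.2,-4.8]
    - [1,14.4,-13.2,-2,1.6,4.1,-4.9]

```text
time_s: 10.47
tcp_pos: [0.5896, -0.1528, 0.316]
ee_rot: [0.666, 0.697, 0.176, -0.2]
contact_force: [-0.3, -0.8, -0.5]
opening: 0.24
grasp_force: 39.5
```

Request:
step_arm:
  motion:
    - [1,14.4,-13.2,-2,1.5,4.2,-4.9]
    - [1,0,0,0,0,0,0]
    - [1,0,0,0,0,0,0]
    - [1,0,0,0,0,0,0]
    - [1,0,0,0,0,0,0]
    - [1,0,0,0,0,0,0]
    - [1,0,0,0,0,0,0]
    - [1,0,0,0,0,0,0]
    - [1,0,0,0,0,0,0]
    - [1,0,0,0,0,0,0]

```text
time_s: 11.3
tcp_pos: [0.5767, -0.143, 0.3245]
ee_rot: [0.628, 0.718, 0.198, -0.226]
contact_force: [1.2, 0.8, -0.3]
opening: 0.242
grasp_force: 39.5
```

```bash
cat > chk.py <<'E'
from h import *
import sys
OFF=np.array([-.003,0,.1715])
def pinpose(x,y,z,off=OFF):
    T=slope_pose(x,y,z,0); T[:3,3]-=T[:3,:3]@off; return T
def where():
    T=np.linalg.inv(Sframe(O))@pose(); print("pin in staple",(T@[*OFF,1]*1e3)[:3].round(1),"rot err",np.degrees(R.from_matrix(T[:3,:3]@np.diag([1,-1,-1])).as_rotvec()).round(1))
def look(name):
    p,d,C,T=snap("wrist"); Ti=np.linalg.inv(pose()); P=p.astype(int)
    L=(C@Ti[:3,:3].T+Ti[:3,3])*1e3; Si=np.linalg.inv(Sframe(O)); Q=(C@Si[:3,:3].T+Si[:3,3])*1e3
    red=(P[...,0]>P[...,1]+50)&(P[...,0]>P[...,2]+50)&(abs(L[...,0])<40)&(abs(L[...,1])<20)&(abs(L[...,2]-165)<25)
    print("red n",red.sum(),"tool pct",np.percentile(L[red],[2,50,98],axis=0).round(1).tolist(),"staple pct",np.percentile(Q[red],[2,50,98],axis=0).round(1).tolist())
    save(cv2.resize(p[100:400,120:520],(800,600)),name)
where()
E
python3 - <<'E'
from chk import *
look("w4.png"); rows(pinpose(58,0,60)); print(env.sense()["opening"])
E
```

```text
pin in staple [57.3 -0.1 59.3] rot err [-0.1  0.1  0.1]
red n 2212 tool pct [[-16.9, -9.8, 164.4], [-2.9, 0.7, 166.5], [11.5, 10.7, 172.0]] staple pct [[43.4, -10.7, 58.8], [57.5, -0.8, 64.3], [71.8, 9.7, 66.4]]
1 rows of [0.5, 0.1, -0.7] [0.06, 0.05, 0.05] | total [ 0.5  0.1 -0.7] [0.1 0.1 0.1]
0.24292733817006512
```

View pics/w4.png

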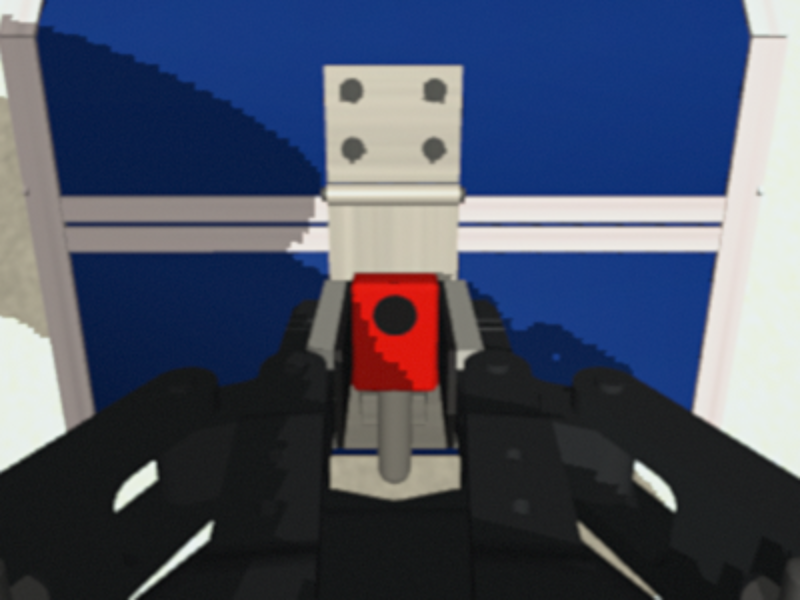

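The pin is held straight and centred: tab at (395,330), shank pointing down the slope with its nose at (395,475). Now I lower it to the loop's mouth.

Request:
step_arm:
  motion:
    - [1,-2.8,-0.5,10,0,0,0]
    - [1,0,0,20,0,0,0]
    - [1,0,0,15,0,0,0]
    - [1,0,0,8,0,0,0]
    - [1,0,0,4,0,0,0]
    - [1,0,0,2.3,0,0,0]
    - [1,0,0,0,0,0,0]
    - [1,0,0,0,0,0,0]
    - [1,0,0,0,0,0,0]
    - [1,0,0,0,0,0,0]

```text
time_s: 12.18
tcp_pos: [0.572, -0.112, 0.2747]
ee_rot: [0.628, 0.718, 0.198, -0.225]
contact_force: [0.2, -0.8, -1.5]
opening: 0.239
grasp_force: 39.5
```

```bash
python3 - <<'E'
from chk import *
look("w5.png")
E
```

```text
pin in staple [54.4  0.3  0.6] rot err [-0.1  0.1  0.1]
red n 2217 tool pct [[-16.9, -9.8, 164.5], [-2.9, 0.3, 166.4], [11.5, 10.7, 172.3]] staple pct [[40.6, -10.4, -0.3], [54.6, 0.0, 5.5], [68.9, 10.1, 7.4]]
```

View pics/w5.png

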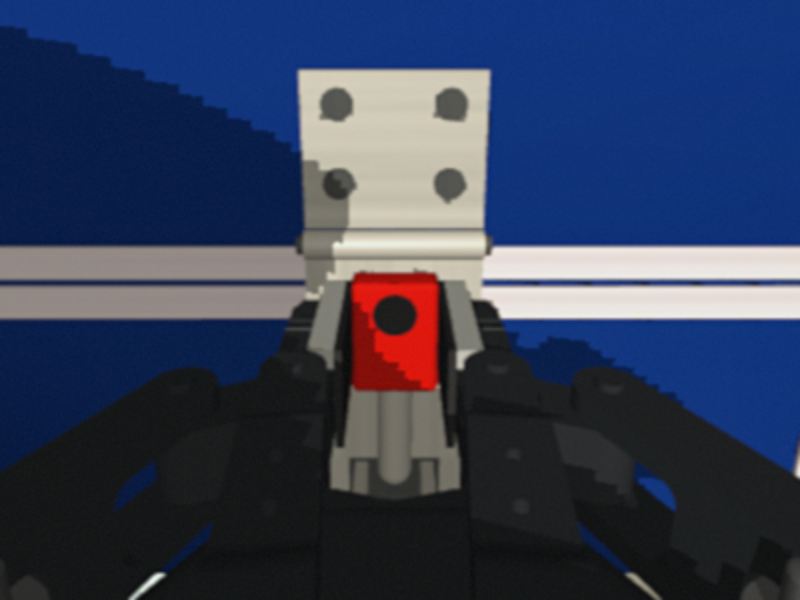

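The nose at (395,475) is centred between the loop's legs (360 and 435). I'll lower it 1 mm and feed it in.

Request:
step_arm:
  motion:
    - [1,-1,0,1,0,0,0]
    - [1,-2,0,0,0,0,0]
    - [1,-2,0,0,0,0,0]
    - [1,-2,0,0,0,0,0]
    - [1,-2,0,0,0,0,0]
    - [1,-2,0,0,0,0,0]
    - [1,-2,0,0,0,0,0]
    - [1,0,0,0,0,0,0]
    - [1,0,0,0,0,0,0]
    - [1,0,0,0,0,0,0]

```text
time_s: 13.07
tcp_pos: [0.5733, -0.1216, 0.2661]
ee_rot: [0.628, 0.718, 0.198, -0.226]
contact_force: [0.2, 0.5, -0.4]
opening: 0.24
grasp_force: 39.5
```

Request:
step_arm:
  motion:
    - [1,-3,0,0,0,0,0]
    - [1,-3,0,0,0,0,0]
    - [1,-3,0,0,0,0,0]
    - [1,-3,0,0,0,0,0]
    - [1,-2,0,0,0,0,0]
    - [1,-2,0,0,0,0,0]
    - [1,-2,0,0,0,0,0]
    - [1,0,0,0,0,0,0]
    - [1,0,0,0,0,0,0]
    - [1,0,0,0,0,0,0]

```text
time_s: 13.9
tcp_pos: [0.5753, -0.1362, 0.2558]
ee_rot: [0.628, 0.718, 0.198, -0.226]
contact_force: [-0.2, -0.4, -0.2]
opening: 0.238
grasp_force: 39.5
```

```bash
python3 chk.py
```

```text
pin in staple [23.6  0.3 -0.9] rot err [-0.1  0.   0.1]
```

Next I lower the tab onto the hasp and feed in the last few millimetres until it stops.

Request:
step_arm:
  motion:
    - [1,0,0,0.8,0,0,0]
    - [1,-0.8,0,0.4,0,0,0]
    - [1,-0.8,0,0,0,0,0]
    - [1,-0.8,0,0,0,0,0]
    - [1,-0.5,0,0,0,0,0]
    - [1,0,0,0,0,0,0]
    - [1,0,0,0,0,0,0]
    - [1,0,0,0,0,0,0]
    - [1,0,0,0,0,0,0]
    - [1,0,0,0,0,0,0]

```text
time_s: 14.73
tcp_pos: [0.5755, -0.1376, 0.2533]
ee_rot: [0.628, 0.718, 0.199, -0.226]
contact_force: [-1.6, 4.7, 4.5]
opening: 0.24
grasp_force: 39.7
```

```bash
python3 chk.py
```

```text
pin in staple [21.2  0.4 -2.2] rot err [-0.  -0.   0.1]
```

It has stopped: 6.5 N pushing up the slope, with the pin at x = 21.2. I'll release and back off.

Request:
step_arm:
  motion:
    - [1,-0.3,0,0,0,0,0]
    - [1,0,0,0,0,0,0]
    - [0.2,0,0,0,0,0,0]
    - [0.2,0,0,0,0,0,0]
    - [0.2,0,0,0,0,0,0]
    - [0.2,0,0,0,0,0,0]
    - [0.2,0,0,-5,0,0,0]
    - [0.2,0,0,-15,0,0,0]
    - [-0.2,0,0,-35,0,0,0]
    - [-1,0,0,-40,0,0,0]

```text
time_s: 15.57
tcp_pos: [0.5825, -0.1923, 0.3313]
ee_rot: [0.628, 0.718, 0.198, -0.227]
contact_force: [0.4, -0.4, 0.0]
opening: 0.671
grasp_force: 0.0
```

Request:
step_arm:
  motion:
    - [-1,0,0,-30,0,0,0]
    - [-1,0,0,0,0,0,0]
    - [-1,0,0,0,0,0,0]
    - [-1,0,0,0,0,0,0]
    - [-1,0,0,0,0,0,0]
    - [-1,0,0,0,0,0,0]
    - [-1,0,0,0,0,0,0]
    - [-1,0,0,0,0,0,0]
    - [-1,0,0,0,0,0,0]
    - [-1,0,0,0,0,0,0]

```text
time_s: 16.4
tcp_pos: [0.5849, -0.2091, 0.3553]
ee_rot: [0.628, 0.718, 0.198, -0.226]
contact_force: [0.8, -0.1, 0.1]
opening: 0.993
grasp_force: 0.0
```

```bash
python3 - <<'E'
from chk import *
p,d,C,T=snap("wrist"); Si=np.linalg.inv(Sframe(O)); Q=(C@Si[:3,:3].T+Si[:3,3])*1e3; P=p.astype(int)
red=(P[...,0]>P[...,1]+50)&(P[...,0]>P[...,2]+50)&(abs(Q[...,1])<30)&(abs(Q[...,0]-21)<50)
print(red.sum(),np.percentile(Q[red],[2,50,98],axis=0).round(1).tolist())
save(cv2.resize(p[60:260,190:450],(780,600),interpolation=cv2.INTER_CUBIC),"w6.png")
E
```

```text
pin in staple [ 20.4   0.5 122.8] rot err [-0.1  0.   0.1]
724 [[6.9, -10.3, -6.4], [20.1, 0.2, 2.6], [35.6, 11.2, 4.1]]
```

View pics/w6.png

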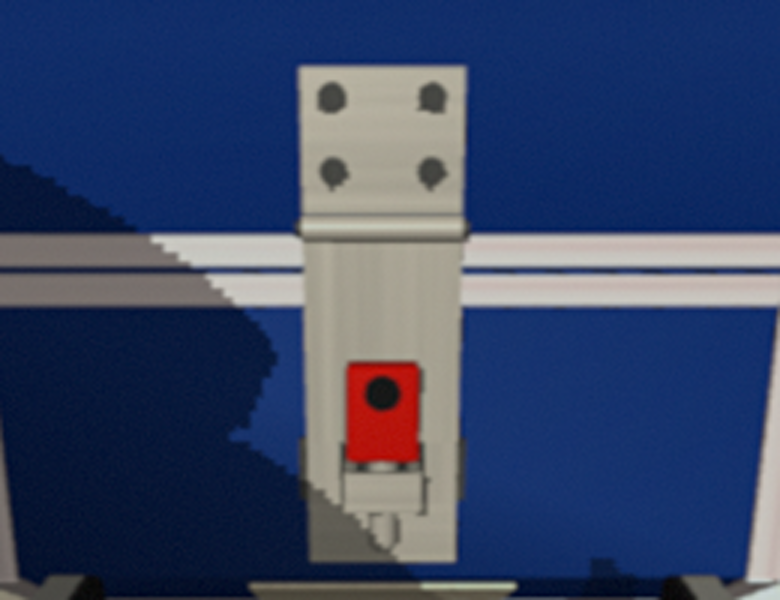

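The final wrist crop shows the hasp flat and the tab at (383,412) lying on it against the loop at (383,490). The nose comes out below the loop at (383,530), and the gripper is clear.

```bash
python3 -c "
from station import job
print(job.job_done())"
```

```text
the job is handed in; nothing more can be done
None
```

The case is locked and the job is handed in at about 16 s: the hasp is flat over the staple, the leftmost pin is through the loop with its tab against it, the gripper is clear, and the arm did not touch the bottle, jar or slide box.

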